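# Park a lens tube at the top of its gutter

### The arm

A 6-joint arm with a two-finger parallel gripper is mounted at the origin on a cart in front of the work surface, level with it; the furniture and walls round the work are solid. World frame = base frame: x ahead of the robot, y to its left, z up, the work surface at z = 0. Lengths are in m, angles in rad, forces in N, time in s.
With the tool pointing down it reaches from about 0.275 to 0.775 m from the base axis. Payload 14.6 kg.
Tool frame: the origin (TCP) lies at the very end of the fingers, on their centre line; the grasp point (between the pads) lies 19 mm behind it (grip_point_offset is the z of the grasp point in the tool frame, in m); z points along the fingers, y is the line along which they close (so a half turn about z gives the same grasp; the last joint's range is limited). The gripper opens to 85 mm and grips with 20 to 120 N. Pads are 22 mm wide; open, the fingers measure 114 mm over their backs; the gripper's body (76 mm by 85 mm) begins 54 mm behind the grasp point. The pads swing forward as they close: fully open they stand 13 mm farther back than shut.
Start: joints at [0.998, 0.263, -0.048, 1.259, 0, 1.415], TCP at [0.213, 0.48, 0.231] pointing down, gripper open.
Joint ranges: [-2.65, 2.65], [-0.89, 1.7], [-1.18, 1.37], [-2.13, 2.11], [-1.35, 1.29], [-3.14, 3.14]. Speed limits (rad/s): [1.89, 1.89, 2.57, 2.79, 3.14, 3.14].

### API

Orientations are given as a 3x3 rotation matrix whose columns are the frame's x, y, z axes.
In Python, from bench import * gives the robot as it stands.
- The arm moves only by the tool apply_moves, never from a script. Its argument "series" is a list that holds one entry, the list of rows, each a list of 5 numbers: the shift along the tool's x, y, z in cm, then the turn about the tool's z in rad, then the closure, from -1 (fully open) to 1 (shut). In form: [[[tx, ty, tz, roll, jaw], ...]]. A call has 1 to 20 rows; each row shifts and turns the commanded pose from where the row before left it, along the tool's axes as they then stand; what a row does not reach is not made up. A row lasts 1/12 s, in which the tool goes at most 41.7 mm and 7.16 degrees, less where a joint would pass 70% of its speed; a pose out of reach is approached as far as the arm can. A call with a gripper value outside its range is refused whole. The fingers move at their own pace and stop on an object; "squeeze" is the grip in N (left out, the last holds). Time passes only in rows, so rows that do not move let the fingers close. It gives the time, the measured TCP pose, the force, the opening and the grip force at its end, in the units of the state.
- sense(): the state, without advancing time (a new reading comes with each control period).
- capture(name): name is "scene" or "top" or "wrist"; returns (picture, depth): 480x640x3 uint8, red, green, blue; 480x640 float32, m along the optical axis (not along the pixel's ray), 0 where there is no reading.
- get_calibration(name): a dict with "fx", "fy", "cx", "cy" (pixels), "rvec" (rotation vector, rad) and "tvec" (3), from world to camera coordinates, as OpenCV has them. Camera axes: x right, y down, z forward; pixel columns grow to the right and rows downward; lengths in m; the calibration is good to about 2 mm. A picture is of the moment at which its call begins: read the wrist's pose just before it. get_calibration takes no time and is no camera call; for the wrist camera it gives the pose at the moment of the call.
- hand_in(): hands the job in; it is judged then, once.
Trained networks look in the newest picture that a camera, given by its name, has taken for a name from the list of things; names that differ only in an ending like _2 or _b are one class to them, and where a whole thing is asked for, a point or a joint stands for the part that bears it (a point fixed in the world has none). Each returns a list of dicts, best first, with "score" (0 to 1); they miss things now and then, are a little off and sometimes report something else, mostly with a low value. They report only what shows in the picture. A call takes as long as a camera call. They do not tell look-alikes from the thing itself.
- boxes_of(camera, target): "position" ([x, y, z] in m, in the coordinates of the camera as it stood for that picture, good to about 4 mm: the middle of the surface that is visible of it).
The state is a dict: "t": time; "joints": joint angles; "qd": joint speeds; "joint_torque": joint torques, N m; "ee_pos": TCP position; "tool_rot": TCP orientation; "ft_force": force on the tool from outside, world axes, zero at the start; "moment": the same for the moment, N m; "gripper_width": opening from 0.0 (shut) to 1.0 (fully open); "gripper_force": force on a finger pad.
Only numpy, scipy, OpenCV 4.12 (cv2) and the standard library are available. Lean on these libraries where they do the work, as an engineer would, in place of code of your own. Each camera call takes 0.05 s, during which the arm holds its last target. There are 200 camera calls.

### The job

Push the black lens tube, which lies at the low end of the sloped gutter, up the gutter and over the crest with the fingertips, so that it comes to rest against the end stop and cannot roll back. Then push the steel keeper blade round until it stands squarely across the gutter behind the tube. Only push: do not lift the tube out of the gutter, and leave the things standing round the gutter where they are.

Things in the scene. Friction and masses are not known exactly. Their poses are not given: they have to be found in the camera images.
- gutter: Fixed aluminium U-channel on a dark plate (98 x 270 x 8 mm). Origin on the table under the channel's centre line; +y points uphill along the channel, z up, x across (the keeper's post is on the -x side). Channel 31 mm wide inside; side walls 3 mm thick, only 7 mm above the channel floor. The floor rises at 8 degrees from the low lip to the crest, then falls at 12 degrees to the end stop.
- low_lip (a point): Upper inner edge of the low end's lip, mid-channel: gutter y -120 mm, z 28 mm; the channel floor there is at z 22 mm, so the lip stands 6 mm above it. The lip is 6 mm thick; the channel is open above it, so that fingers can come in over it behind the tube.
- crest (a point): The channel floor's highest line, mid-channel: gutter y +75 mm, z 49 mm. Once the tube's centre is past it the tube rolls down to the end stop by itself and stays; short of it the tube rolls back to the low lip.
- seat (a point): Centre of the lens tube when it rests against the end stop: gutter x 0, y +95 mm, z 60 mm. The end stop's face is at gutter y +110 mm; the stop is 6 mm thick, its top at z 73 mm.
- keeper_axis (a point): A point on the keeper's vertical hinge axis: gutter x -45 mm, y +66 mm, at the blade's mid height. The hub is 15 mm in diameter, its top 86.5 mm above the table.
- tube_center (a point): Centre of the black threaded lens tube, a loose short cylinder 30 mm in diameter and 27 mm long, about 60 g, lying on its side in the channel with its axis across the channel, so that it rolls along it. It starts resting on the low lip, its centre at about gutter y -109 mm, z 39 mm.
- keeper (a joint): Swing of the keeper, rad, counter-clockwise from above positive: 0 = blade parallel to the channel pointing downhill (gutter -y), negative = downhill and outward, away from the channel, +1.57 = squarely across the channel (pointing to gutter +x) just behind the parked tube, its limit. Starts between -0.65 and -0.1. Stays where it is left; a push of about 1 N moves it.
- keeper_tip (a point): Free end of the keeper, a plain steel blade standing on edge: 6 mm thick, 22 mm high (60.5 to 82.5 mm above the table, 4 mm above the channel's walls at the crest), reaching 78 mm from its axis. The point is at the blade's end, mid height, 71.5 mm above the table.
- post_c: Bystander: black cylindrical post with a thin pin on top, 26 mm in diameter, 48 mm high, standing. Origin at the centre of its underside.
- clear_jar: Bystander: clear jar with a black base, 48 mm in diameter, 69 mm high. Origin at the centre of its underside. The tall microscope, whose eyepieces overhang the table, stands to its right: swing the arm in on the near side of it.
- joystick_box: Bystander: small dark box with a joystick on top, 57 x 58 mm, 76 mm high. Origin at the centre of its underside.
Things that resemble listed ones, but are neither listed nor needed, are in the scene too. Leave any blue look-alike of the part that bears tube_center alone.

How it is judged:
On the way, in this order (a step that is already met when the one before it is completed fails the run):
1. the tube lies against the end stop, the keeper still open (y of tube_center in the frame of gutter above 0.09 m and value of joint keeper below 0.9 rad), for 0.2 s.
2. the keeper stands across the gutter behind the tube (value of joint keeper above 1.42 rad), for 0.2 s.
At the end, for the whole second after the job is handed in: The tube is at rest with its centre within 8 mm of the seat and not more than 5 mm back from the end stop; the keeper is at 1.42 rad or more (within 9 degrees of square across) (y of tube_center in the frame of gutter above 0.09 m and distance between tube_center and seat below 0.008 m and linear speed of lens_tube below 0.02 m/s and value of joint keeper above 1.42 rad); the robot touches nothing.
It fails at once if the tube was lifted out of the channel or left it (z of tube_center in the frame of gutter above 0.08 m or (z of tube_center in the frame of gutter above 0.064 m and y of tube_center in the frame of gutter below 0 m) or x of tube_center in the frame of gutter above 0.022 m or x of tube_center in the frame of gutter below -0.022 m).
It fails at once if the post, jar or joystick box was moved more than 20 mm (distance of any of post_c, clear_jar, joystick_box from where it was at the start of the episode above 0.02 m).
It also fails if it takes over 54 s, if anything falls off the work surface, if the arm or the gripper's body presses on something with over 40 N, if the wrist force passes 120 N, or if a joint passes its speed limit or range.

## Working session

There is one attempt and no reset: what is moved stays moved. The work goes in short steps, Python scripts to look and compute and a tool call to move; the robot and the scene stay as the last step left them, time stands still between calls to the robot, and variables do not carry over. Pictures are saved under pics/ and viewed, at most 10 in all, crops included, and the job is handed in when it is done.

Besides the shell and the picture viewer there is one more tool, called after "Request:" by a JSON object that holds its "method" and its "body". apply_moves: Moves the arm, as the interface text tells. Its arguments: {"type":"object","properties":{"series":{"type":"array"},"squeeze":{"type":"number"}},"required":["series"]}

```bash
mkdir -p pics; ls; cat > h.py <<'E'
from bench import *
import numpy as np, cv2
def cam2w(cal,p):
    R=cv2.Rodrigues(np.array(cal["rvec"],float))[0]; return R.T@(np.array(p)-np.array(cal["tvec"]).ravel())
def px2w(cal,d,u,v):
    z=d[int(v),int(u)]; return cam2w(cal,[(u-cal["cx"])/cal["fx"]*z,(v-cal["cy"])/cal["fy"]*z,z])
def w2px(cal,p):
    return cv2.projectPoints(np.array(p,float).reshape(-1,1,3),np.array(cal["rvec"],float),np.array(cal["tvec"],float),np.array([[cal["fx"],0,cal["cx"]],[0,cal["fy"],cal["cy"]],[0,0,1]]),None)[0].reshape(-1,2)
def save(n,im): cv2.imwrite(f"pics/{n}.png",im[:,:,::-1])
E
python3 - <<'E'
from h import *
for c in ["scene","top"]:
    im,d=capture(c); save(c+"0",im); np.save(c+"_d.npy",d); cal=get_calibration(c)
    for t in ["gutter","tube_center","keeper","post_c","clear_jar","joystick_box"]:
        for r in boxes_of(c,t)[:3]: print(c,t,round(r["score"],2),cam2w(cal,r["position"]).round(3), w2px(cal,cam2w(cal,r["position"])).round())
print(sense()["t"])
E
```

```text
pics
scene gutter 0.91 [0.502 0.237 0.006] [[225. 270.]]
scene tube_center 0.87 [0.568 0.034 0.02 ] [[341. 282.]]
scene tube_center 0.75 [0.563 0.137 0.044] [[289. 254.]]
scene tube_center 0.55 [0.502 0.032 0.018] [[323. 306.]]
scene keeper 0.75 [0.461 0.255 0.073] [[198. 249.]]
scene post_c 0.96 [ 0.464 -0.115  0.034] [[396. 349.]]
scene post_c 0.34 [0.506 0.24  0.009] [[225. 267.]]
scene clear_jar 0.76 [ 0.515 -0.103  0.055] [[404. 315.]]
scene joystick_box 0.86 [0.674 0.04  0.03 ] [[367. 246.]]
top gutter 0.74 [0.505 0.243 0.005] [[248. 278.]]
top tube_center 0.84 [0.507 0.036 0.021] [[369. 275.]]
top tube_center 0.84 [0.572 0.037 0.022] [[368. 237.]]
top tube_center 0.67 [0.504 0.243 0.008] [[247. 278.]]
top keeper 0.64 [0.466 0.265 0.083] [[227. 299.]]
top post_c 0.71 [ 0.468 -0.108  0.042] [[457. 297.]]
top clear_jar 0.6 [ 0.52  -0.096  0.071] [[453. 264.]]
top joystick_box 0.9 [0.686 0.042 0.035] [[364. 169.]]
0.7
```

```bash
python3 - <<'E'
import cv2,numpy as np
a=cv2.imread("pics/scene0.png")[150:400,100:480];b=cv2.imread("pics/top0.png")[150:400,120:500]
cv2.imwrite("pics/a.png",cv2.resize(np.vstack([a,b])[:, :],None,fx=1.2,fy=1.2,interpolation=cv2.INTER_CUBIC))
cv2.imwrite("pics/b.png",cv2.resize(cv2.imread("pics/top0.png")[190:380,150:350],None,fx=3,fy=3,interpolation=cv2.INTER_CUBIC))
E
```

```text
(no output)
```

View pics/a.png

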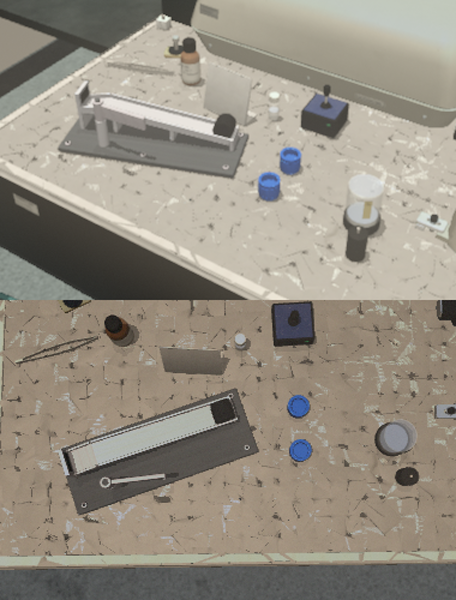

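View pics/b.png

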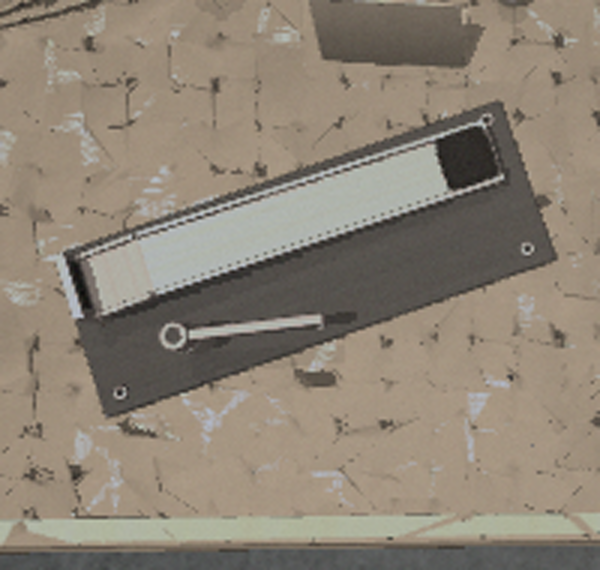

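The top view shows the gutter with its low end on the right and the black tube at crop (468,157). The end stop is on the left at (72,285), the keeper hub at (174,335) and the blade tip at (322,321). Next I'll fit the gutter pose to these points.

```bash
python3 - <<'E'
from h import *
from scipy.optimize import least_squares
cal=get_calibration("top")
G=np.array([[-45,66,86.5],[0,-109,54],[18.5,116,73],[-18.5,116,73],[18.5,-126,28],[-18.5,-126,28]])/1000
B=np.array([[174,335],[468,157],[60,258],[80,318],[491,118],[507,182]])
P=np.array([150,190])+B/3
def T(p,g):
    c,s=np.cos(p[2]),np.sin(p[2]); return g@np.array([[c,-s,0],[s,c,0],[0,0,1]]).T+[p[0],p[1],0]
r=least_squares(lambda p:(w2px(cal,T(p,G))-P).ravel(),[.51,.24,.3],loss="soft_l1")
print(r.x,(w2px(cal,T(r.x,G))-P).round(1).tolist())
# keeper angle
def kp(a): return np.array([[-.045+.078*np.sin(a),.066-.078*np.cos(a),.0825]])
tip=np.array([150,190])+np.array([323,320])/3
k=least_squares(lambda a:(w2px(cal,T(r.x,kp(a[0])))-tip).ravel(),[-.2]); print("keeper",k.x,k.fun)
np.save("g.npy",r.x)
for n,g in dict(tube=[0,-.109,.039],crest=[0,.075,.049],seat=[0,.095,.06],axis=[-.045,.066,.0715],lip=[0,-.12,.028]).items(): print(n,T(r.x,np.array([g])).round(4))
print("tip",T(r.x,kp(k.x[0])).round(3))
# refine check: depth points of channel walls
d=np.load("top_d.npy")
for bx,by in [(468,157),(72,290),(174,335),(300,210),(420,250)]: print(px2w(cal,d,150+bx/3,190+by/3).round(3))
s=sense(); print(s["ee_pos"],np.round(s["tool_rot"],3).tolist(),s["t"],s["gripper_width"])
E
```

```text
[0.52574178 0.24351341 0.32339312] [[1.1, 0.3], [0.4, -0.8], [-0.9, -1.2], [-0.8, 0.7], [-0.7, 0.7], [1.1, -0.1]]
keeper [-0.22239253] [ 1.35088251 -0.12706114]
tube [[0.5604 0.1402 0.039 ]]
crest [[0.5019 0.3146 0.049 ]]
seat [[0.4956 0.3336 0.06  ]]
axis [[0.4621 0.2918 0.0715]]
lip [[0.5639 0.1297 0.028 ]]
tip [[0.47  0.214 0.082]]
[0.559 0.141 0.056]
[0.487 0.351 0.074]
[0.463 0.293 0.089]
[0.533 0.235 0.035]
[0.512 0.17  0.006]
[0.21304314 0.47984562 0.23129119] [[-0.914, 0.406, 0.0], [0.406, 0.914, 0.0], [-0.0, 0.0, -1.0]] 0.7 0.9990621365148201
```

Request:
{"method": "apply_moves", "body": {"series": [[[0, 0, 0, -0.12, 1], [0, 0, 0, -0.12, 1], [0, 0, 0, -0.12, 1], [0, 0, 0, -0.12, 1], [0, 0, 0, -0.12, 1], [0, 0, 0, -0.12, 1], [0, 0, 0, -0.0215, 1], [-1.7, -2.5, 0, 0, 1], [-1.7, -2.5, 0, 0, 1], [-1.7, -2.5, 0, 0, 1], [-1.7, -2.5, 0, 0, 1], [-1.7, -2.5, 0, 0, 1], [-1.7, -2.5, 0, 0, 1], [-1.7, -2.5, 0, 0, 1], [-1.7, -2.5, 0, 0, 1], [-1.7, -2.5, 0, 0, 1], [-1.7, -2.5, 0, 0, 1], [-1.7, -2.5, 0, 0, 1], [-1.7, -2.5, 0, 0, 1], [-1.7, -2.5, 0, 0, 1]]], "squeeze": 60}}

```text
t: 2.37
ee_pos: [0.527, 0.2409, 0.2313]
tool_rot: [[-0.949, -0.315, 0.0], [-0.315, 0.949, 0.0], [-0.0, 0.0, -1.0]]
ft_force: [-0.2, -0.0, -0.1]
gripper_width: 0.001
gripper_force: 0.0
```

```bash
cat >> h.py <<'E'
def gut():
    s=sense(); p=np.load("g.npy"); c,sn=np.cos(p[2]),np.sin(p[2]); R=np.array([[c,-sn,0],[sn,c,0],[0,0,1]])
    e=R.T@(np.array(s["ee_pos"])-[p[0],p[1],0]); print("t",round(s["t"],2),"tcp_g mm",(e*1000).round(1),"rot",(R.T@np.array(s["tool_rot"])).round(3)[:,0],"w",round(s["gripper_width"],3),"F",(R.T@np.array(s["ft_force"])).round(2),"q",np.round(s["joints"],2))
E
python3 -c "
from h import *
gut()"
```

```text
t 2.37 tcp_g mm [  0.4  -2.9 231.3] rot [-1.     0.003 -0.   ] w 0.001 F [-0.22  0.03 -0.11] q [ 0.29  0.36  0.09  1.3   0.   -0.03]
```

Request:
{"method": "apply_moves", "body": {"series": [[[0, -3, 0, 0, 1], [0, -3, 0, 0, 1], [0, -3, 0, 0, 1], [0, -3, 0, 0, 1], [0, -3, 2, 0, 1], [0, 0, 3, 0, 1], [0, 0, 3, 0, 1], [0, 0, 2, 0, 1], [0, 0, 2, 0, 1], [0, 0, 0, 0, 1], [0, 0, 0, 0, 1]]]}}

```text
t: 3.28
ee_pos: [0.5732, 0.0998, 0.1111]
tool_rot: [[-0.949, -0.316, -0.001], [-0.316, 0.949, -0.0], [0.001, 0.0, -1.0]]
ft_force: [-0.0, -0.7, 0.1]
gripper_width: -0.002
gripper_force: 0.0
```

```bash
python3 -c "
from h import *
gut()
im,d=capture('wrist');cal=get_calibration('wrist');save('w1',im)
print([(round(r['score'],2),cam2w(cal,r['position']).round(4)) for r in boxes_of('wrist','tube_center')])
im,d=capture('top');save('t1',im[190:380,150:350].repeat(3,0).repeat(3,1))
"
```

```text
t 3.28 tcp_g mm [  -0.6 -151.4  111.1] rot [-1.     0.002  0.001] w -0.002 F [-0.26 -0.61  0.06] q [ 0.03  0.42 -0.14  1.01 -0.   -0.29]
[(0.96, array([0.5095, 0.0338, 0.0224])), (0.78, array([0.5614, 0.1365, 0.0536]))]
```

View pics/w1.png

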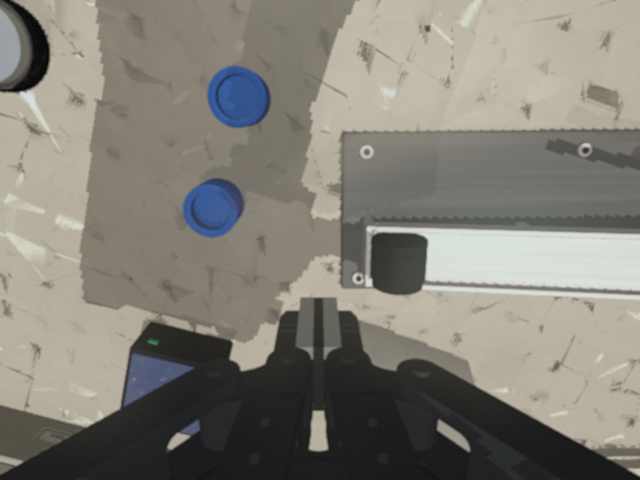

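View pics/t1.png

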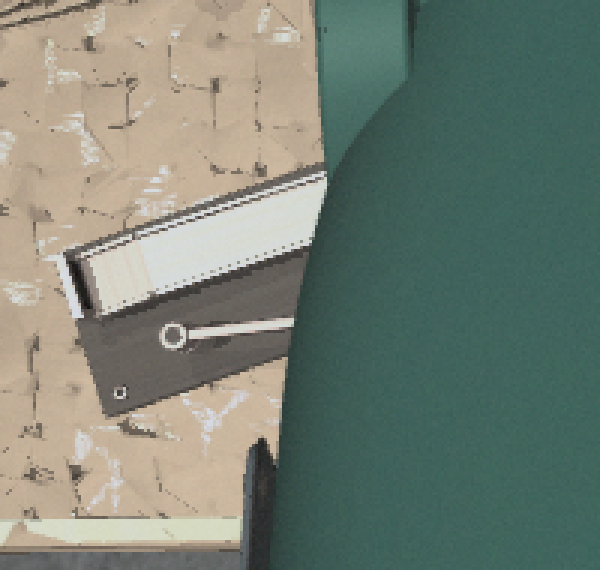

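Wrist view: the tube sits at (399,263), in line with the shut fingertips at (318,320). The blue look-alikes and the joystick box are clear of them. I'll lower the fingers and push.

Request:
{"method": "apply_moves", "body": {"series": [[[0, 0, 2.5, 0, 1], [0, 0, 2.5, 0, 1], [0, 0, 1.5, 0, 1], [0, 0, 1.0, 0, 1], [0, 0, 0, 0, 1], [0, 0.5, 0, 0, 1], [0, 0.5, 0, 0, 1], [0, 0.5, 0, 0, 1], [0, 0.5, 0, 0, 1], [0, 0.5, -0.06, 0, 1], [0, 0.5, -0.06, 0, 1], [0, 0.5, -0.06, 0, 1], [0, 0.5, -0.06, 0, 1], [0, 0.5, -0.06, 0, 1], [0, 0.5, -0.06, 0, 1], [0, 0, 0, 0, 1]]]}}

```text
t: 4.77
ee_pos: [0.5643, 0.1438, 0.0463]
tool_rot: [[-0.949, -0.315, 0.016], [-0.315, 0.949, -0.009], [-0.012, -0.014, -1.0]]
ft_force: [5.6, -37.7, 59.5]
gripper_width: 0.001
gripper_force: 35.8
```

```bash
python3 -c "
from h import *
gut()
im,d=capture('wrist');cal=get_calibration('wrist');save('w2',im)
p=np.load('g.npy');c,s=np.cos(p[2]),np.sin(p[2])
for r in boxes_of('wrist','tube_center'):
  w=cam2w(cal,r['position'])-[p[0],p[1],0]; print(round(r['score'],2),(1e3*np.array([c*w[0]+s*w[1],c*w[1]-s*w[0],w[2]])).round(1))
"
```

```text
t 4.77 tcp_g mm [   4.9 -106.8   46.3] rot [-1.     0.002 -0.012] w 0.001 F [ -6.63 -37.54  59.47] q [ 0.12  0.47 -0.26  0.83 -0.01 -0.21]
0.83 [ -80.8 -192.7   21.9]
0.68 [ -26.7 -210.5   18.1]
0.63 [ -2.7 -89.3  51.4]
```

View pics/w2.png

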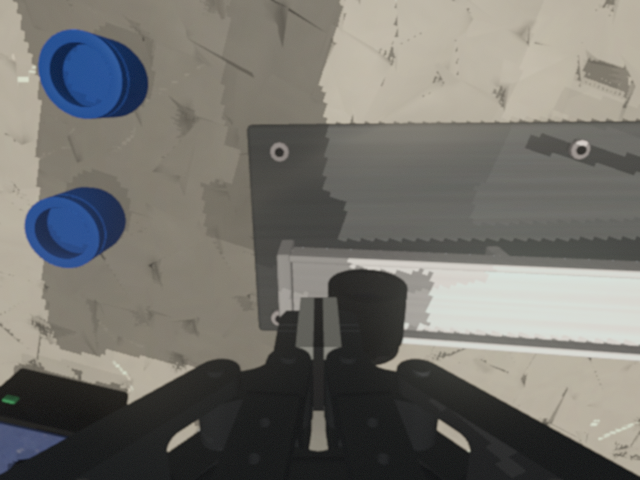

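Something is pressing with 60 N. The fingers widen just above the tips, so in this orientation the tube is caught under a knuckle. I'll back off, turn the tool 90° and push with the flat sides of the fingers.

Request:
{"method": "apply_moves", "body": {"series": [[[0, -0.2, -0.6, 0, 1], [0, -0.3, -0.6, 0, 1], [0, -0.6, -0.3, 0, 1], [0, -0.7, 0, 0, 1], [0, -0.7, 0, 0, 1], [0, -0.7, 0, 0, 1], [0, -0.7, 0, 0, 1], [0, -0.7, 0, 0, 1], [0, -0.7, 0, 0, 1], [0, -0.7, 0, 0, 1], [0, 0, 0, 0, 1]]]}}

```text
t: 5.78
ee_pos: [0.5773, 0.0891, 0.0548]
tool_rot: [[-0.948, -0.317, 0.0], [-0.317, 0.948, -0.0], [0.0, -0.0, -1.0]]
ft_force: [-0.6, -1.0, 0.5]
gripper_width: -0.002
gripper_force: 0.0
```

Request:
{"method": "apply_moves", "body": {"series": [[[0, 0, 0, 0.12, 1], [0, 0, 0, 0.12, 1], [0, 0, 0, 0.12, 1], [0, 0, 0, 0.12, 1], [0, 0, 0, 0.12, 1], [0, 0, 0, 0.12, 1], [0, 0, 0, 0.12, 1], [0, 0, 0, 0.12, 1], [0, 0, 0, 0.12, 1], [0, 0, 0, 0.12, 1], [0, 0, 0, 0.12, 1], [0, 0, 0, 0.12, 1], [0, 0, 0, 0.12, 1], [0, 0, 0, 0.011, 1], [0, 0, 0, 0, 1]]]}}

```text
t: 7.03
ee_pos: [0.5768, 0.0904, 0.0549]
tool_rot: [[-0.321, 0.947, -0.0], [0.947, 0.321, 0.0], [0.0, -0.0, -1.0]]
ft_force: [0.1, -0.1, 0.0]
gripper_width: 0.002
gripper_force: 0.0
```

```bash
python3 -c "
from h import *
gut()
im,d=capture('wrist');cal=get_calibration('wrist');save('w3',im)
p=np.load('g.npy');c,s=np.cos(p[2]),np.sin(p[2])
for r in boxes_of('wrist','tube_center'):
  w=cam2w(cal,r['position'])-[p[0],p[1],0]; print(round(r['score'],2),(1e3*np.array([c*w[0]+s*w[1],c*w[1]-s*w[0],w[2]])).round(1))
"
```

```text
t 7.03 tcp_g mm [  -0.3 -161.4   54.9] rot [-0.003  1.     0.   ] w 0.002 F [ 0.06 -0.11  0.03] q [ 0.02  0.47 -0.23  0.87  0.    1.26]
0.87 [ -80.3 -194.3   16.8]
0.71 [   0.9 -107.2   52.8]
0.69 [ -32.6 -198.5   15.8]
```

View pics/w3.png

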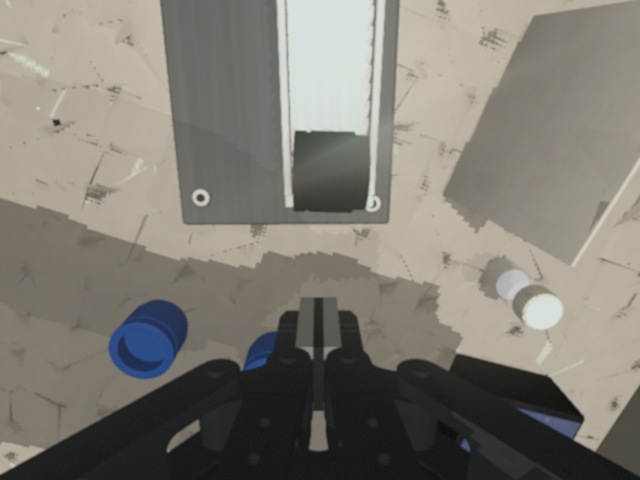

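Wrist view: the tube is back at the lip at (332,172), in line with the fingers. I'll lower the fingers and push gently.

Request:
{"method": "apply_moves", "body": {"series": [[[0, 0, 1.0, 0, 1], [0, 0, 1.0, 0, 1], [0.5, 0, 0, 0, 1], [0.5, 0, 0, 0, 1], [0.5, 0, 0, 0, 1], [0.5, 0, 0, 0, 1], [0.4, 0, 0, 0, 1], [0.4, 0, 0, 0, 1], [0.4, 0, 0, 0, 1], [0.4, 0, 0, 0, 1], [0.4, 0, -0.056, 0, 1], [0.4, 0, -0.056, 0, 1], [0.4, 0, -0.056, 0, 1], [0.4, 0, -0.056, 0, 1], [0, 0, 0, 0, 1]]]}}

```text
t: 8.38
ee_pos: [0.56, 0.1404, 0.0372]
tool_rot: [[-0.318, 0.948, -0.0], [0.948, 0.318, 0.0], [0.0, -0.0, -1.0]]
ft_force: [-0.0, 0.6, -0.4]
gripper_width: -0.001
gripper_force: 0.0
```

```bash
cat > look.py <<'E'
from h import *
gut()
im,d=capture('wrist');cal=get_calibration('wrist');save('w%d'%int(sense()['t']*10),im)
p=np.load('g.npy');c,s=np.cos(p[2]),np.sin(p[2])
for r in boxes_of('wrist','tube_center'):
  w=cam2w(cal,r['position'])-[p[0],p[1],0]; print(round(r['score'],2),(1e3*np.array([c*w[0]+s*w[1],c*w[1]-s*w[0],w[2]])).round(1))
E
python3 look.py
```

```text
t 8.38 tcp_g mm [  -0.3 -108.7   37.2] rot [-0.001  1.     0.   ] w -0.001 F [ 0.15  0.56 -0.35] q [ 0.1   0.48 -0.27  0.82  0.    1.35]
0.66 [  4.1 -77.9  57.2]
0.57 [ -66.2 -190.2   11.8]
```

Request:
{"method": "apply_moves", "body": {"series": [[[0.4, 0, -0.056, 0, 1], [0.4, 0, -0.056, 0, 1], [0.4, 0, -0.056, 0, 1], [0.4, 0, -0.056, 0, 1], [0.4, 0, -0.056, 0, 1], [0.4, 0, -0.056, 0, 1], [0.4, 0, -0.056, 0, 1], [0.4, 0, -0.056, 0, 1], [0.4, 0, -0.056, 0, 1], [0.4, 0, -0.056, 0, 1], [0.4, 0, -0.056, 0, 1], [0.4, 0, -0.056, 0, 1], [0.4, 0, -0.056, 0, 1], [0.4, 0, -0.056, 0, 1], [0.4, 0, -0.056, 0, 1], [0.4, 0, -0.056, 0, 1], [0.4, 0, -0.056, 0, 1], [0.4, 0, -0.056, 0, 1], [0.4, 0, -0.056, 0, 1], [0.4, 0, -0.056, 0, 1]]]}}

```text
t: 10.15
ee_pos: [0.5347, 0.2159, 0.0484]
tool_rot: [[-0.318, 0.948, -0.0], [0.948, 0.318, -0.0], [-0.0, -0.0, -1.0]]
ft_force: [1.1, -0.4, 0.2]
gripper_width: 0.002
gripper_force: 0.4
```

```bash
python3 look.py
```

```text
t 10.15 tcp_g mm [ -0.3 -29.1  48.4] rot [-0.  1. -0.] w 0.002 F [ 0.88 -0.69  0.18] q [ 0.24  0.46 -0.26  0.85 -0.    1.49]
```

Request:
{"method": "apply_moves", "body": {"series": [[[0.4, 0, -0.056, 0, 1], [0.4, 0, -0.056, 0, 1], [0.4, 0, -0.056, 0, 1], [0.4, 0, -0.056, 0, 1], [0.4, 0, -0.056, 0, 1], [0.4, 0, -0.056, 0, 1], [0.4, 0, -0.056, 0, 1], [0.4, 0, -0.056, 0, 1], [0.4, 0, -0.056, 0, 1], [0.4, 0, -0.056, 0, 1], [0.4, 0, -0.056, 0, 1], [0.4, 0, -0.056, 0, 1]]]}}

```text
t: 11.25
ee_pos: [0.5195, 0.2614, 0.0551]
tool_rot: [[-0.318, 0.948, -0.0], [0.948, 0.318, 0.0], [0.0, -0.0, -1.0]]
ft_force: [0.9, -0.5, 1.4]
gripper_width: 0.002
gripper_force: 0.4
```

```bash
python3 look.py
```

```text
t 11.25 tcp_g mm [-0.3 18.9 55.1] rot [-0.  1.  0.] w 0.002 F [ 0.65 -0.78  1.36] q [ 0.33  0.46 -0.24  0.87  0.    1.57]
0.78 [ 3.  46.2 72.8]
```

Request:
{"method": "apply_moves", "body": {"series": [[[0.4, 0, -0.05, 0, 1], [0.4, 0, -0.05, 0, 1], [0.4, 0, -0.05, 0, 1], [0.4, 0, -0.05, 0, 1], [0.4, 0, -0.05, 0, 1], [0.3, 0, -0.04, 0, 1], [0.3, 0, -0.04, 0, 1], [0.3, 0, -0.04, 0, 1], [0.3, 0, -0.04, 0, 1], [0.3, 0, 0, 0, 1], [0.3, 0, 0, 0, 1], [0, 0, 0, 0, 1], [0, 0, 0, 0, 1], [0, 0, 0, 0, 1]]]}}

```text
t: 12.52
ee_pos: [0.5075, 0.297, 0.0591]
tool_rot: [[-0.318, 0.948, -0.0], [0.948, 0.318, -0.0], [-0.0, -0.0, -1.0]]
ft_force: [0.3, -0.3, -0.4]
gripper_width: -0.0
gripper_force: 0.0
```

```bash
python3 look.py; ls pics
```

```text
t 12.52 tcp_g mm [-0.3 56.5 59.1] rot [-0.  1. -0.] w -0.0 F [ 0.21 -0.42 -0.38] q [ 0.39  0.47 -0.21  0.89 -0.    1.64]
0.75 [ 4.9 97.1 74. ]
a.png
b.png
scene0.png
t1.png
top0.png
w1.png
w102.png
w113.png
w125.png
w2.png
w3.png
w84.png
```

View pics/w125.png

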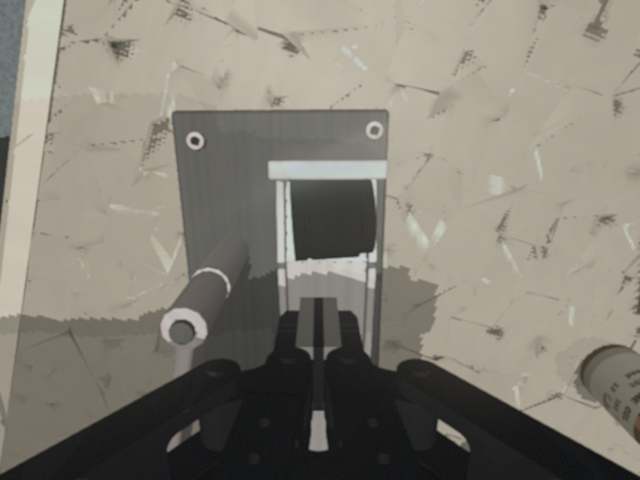

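Wrist view: the tube is parked against the end stop at (333,220). The keeper hub is at (185,325), with the blade still pointing downhill, so the keeper is open. Next I'll go up and over to the outer side of the blade.

Request:
{"method": "apply_moves", "body": {"series": [[[-0.3, 0, -1.5, 0, 1], [0, 0, -2.5, 0, 1], [0, 0, -2.5, 0, 1], [0, 0, -1.0, 0, 1], [-1.2, -2.4, 0, 0, 1], [-1.2, -2.4, 0, 0, 1], [-1.2, -2.4, 0, 0, 1], [-1.15, -2.4, 0, 0, 1], [0, 0, 0, 0, 1], [0, 0, 2.0, 0, 1], [0, 0, 2.0, 0, 1], [0, 0, 2.0, 0, 1], [0, 0, 1.1, 0, 1], [0, 0, 0, 0, 1], [0, 0, 0, 0, 1]]]}}

```text
t: 13.87
ee_pos: [0.4323, 0.2185, 0.0629]
tool_rot: [[-0.318, 0.948, -0.001], [0.948, 0.318, -0.0], [0.0, -0.001, -1.0]]
ft_force: [0.5, -0.2, 0.6]
gripper_width: 0.001
gripper_force: 0.0
```

```bash
python3 look.py; ls -t pics|head -1
```

```text
t 13.87 tcp_g mm [-96.5   6.   62.9] rot [-0.  1.  0.] w 0.001 F [ 0.44 -0.4   0.6 ] q [ 0.3   0.31 -0.47  0.79 -0.    1.55]
0.8 [-8.1 91.5 60.1]
0.41 [-47.5  42.2  88.9]
w139.png
```

Request:
{"method": "apply_moves", "body": {"series": [[[0, 0.5, 0, 0, 1], [0, 0.5, 0, 0, 1], [0, 0.5, 0, 0, 1], [0, 0.5, 0, 0, 1], [0, 0.5, 0, 0, 1], [0, 0.5, 0, 0, 1], [0, 0.5, 0, 0, 1], [0, 0.5, 0, 0, 1], [0, 0.5, 0, 0, 1], [0, 0.6, 0, 0, 1], [0.13, 0.5, 0, 0, 1], [0.13, 0.5, 0, 0, 1], [0.13, 0.5, 0, 0, 1], [0.13, 0.5, 0, 0, 1], [0.13, 0.5, 0, 0, 1], [0.13, 0.5, 0, 0, 1], [0.13, 0.5, 0, 0, 1], [0, 0, 0, 0, 1]]]}}

```text
t: 15.47
ee_pos: [0.5122, 0.2551, 0.0631]
tool_rot: [[-0.318, 0.948, 0.001], [0.948, 0.318, 0.0], [0.0, 0.001, -1.0]]
ft_force: [-0.5, -0.6, 0.8]
gripper_width: 0.0
gripper_force: 0.0
```

```bash
python3 look.py; ls -t pics|head -1
```

```text
t 15.47 tcp_g mm [-9.2 15.3 63.1] rot [-0.  1.  0.] w 0.0 F [-0.63 -0.41  0.81] q [ 0.32  0.44 -0.25  0.88  0.    1.57]
0.82 [ 5.5 93.9 73. ]
w155.png
```

View pics/w155.png

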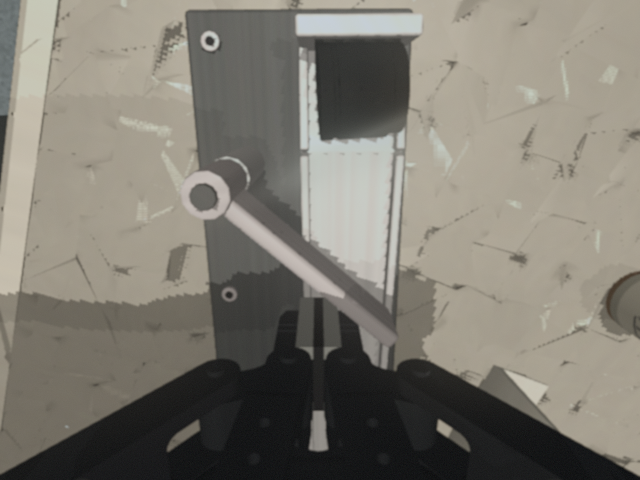

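The blade runs from the hub at (205,195) to its tip at (390,340), about 0.85 rad round, with the fingers behind it. I'll keep pushing.

Request:
{"method": "apply_moves", "body": {"series": [[[0.4, 0.3, 0, 0, 1], [0.4, 0.3, 0, 0, 1], [0.4, 0.2, 0, 0, 1], [0.4, 0, 0, 0, 1], [0.4, 0, 0, 0, 1], [0.4, 0, 0, 0, 1], [0.4, 0, 0, 0, 1], [0.3, 0, 0, 0, 1], [0.3, 0, 0, 0, 1], [0.2, 0, 0, 0, 1], [0, 0, 0, 0, 1]]]}}

```text
t: 16.48
ee_pos: [0.5071, 0.2917, 0.0631]
tool_rot: [[-0.318, 0.948, -0.0], [0.948, 0.318, 0.0], [0.0, -0.0, -1.0]]
ft_force: [-0.5, -0.1, 0.1]
gripper_width: 0.001
gripper_force: 0.0
```

```bash
python3 look.py; ls -t pics|head -1
```

```text
t 16.48 tcp_g mm [-2.4 51.6 63.1] rot [-0.  1.  0.] w 0.001 F [-0.53  0.09  0.08] q [ 0.38  0.46 -0.21  0.89  0.    1.63]
0.87 [ 3.9 97.5 73.2]
w165.png
```

Request:
{"method": "apply_moves", "body": {"series": [[[0.1, 0, 0, 0, 1], [0.1, 0, 0, 0, 1], [0, 0, 0, 0, 1], [0, 0, 0, 0, 1]]]}}

```text
t: 16.92
ee_pos: [0.5067, 0.2932, 0.0631]
tool_rot: [[-0.318, 0.948, -0.0], [0.948, 0.318, 0.0], [0.0, -0.0, -1.0]]
ft_force: [0.4, 0.2, 0.3]
gripper_width: -0.001
gripper_force: 0.1
```

```bash
python3 look.py; ls -t pics|head -1
```

```text
t 16.92 tcp_g mm [-2.3 53.1 63.1] rot [-0.  1.  0.] w -0.001 F [0.44 0.11 0.25] q [ 0.39  0.46 -0.21  0.89  0.    1.63]
0.63 [ 0.3 96.5 73.9]
w169.png
```

Request:
{"method": "apply_moves", "body": {"series": [[[0.1, 0, 0, 0, 1], [0.1, 0, 0, 0, 1], [0, 0, 0, 0, 1], [0, 0, 0, 0, 1]]]}}

```text
t: 17.35
ee_pos: [0.5065, 0.294, 0.0632]
tool_rot: [[-0.317, 0.948, 0.001], [0.948, 0.317, -0.003], [-0.003, -0.0, -1.0]]
ft_force: [3.2, -10.1, 1.5]
gripper_width: 0.002
gripper_force: 4.9
```

```bash
python3 look.py; ls -t pics|head -1
```

```text
t 17.35 tcp_g mm [-2.2 54.  63.2] rot [ 0.001  1.    -0.003] w 0.002 F [ -0.22 -10.57   1.51] q [ 0.39  0.46 -0.21  0.89 -0.    1.64]
0.88 [ 2.5 93.9 72.3]
w174.png
```

The keeper is at its limit, with about 10 N against the stop. I'll back off, go up and clear, then check.

Request:
{"method": "apply_moves", "body": {"series": [[[-0.5, 0, 0, 0, 1], [-1, 0, 0, 0, 1], [-1, 0, -0.5, 0, 1], [0, 0, -2, 0, 1], [0, 0, -2.5, 0, 1], [0, 0, -2.5, 0, 1], [-2, 0, -2.5, 0, 1], [-2, 0, 0, 0, 1], [0, 0, 0, 0, 1], [0, 0, 0, 0, 1]]]}}

```text
t: 18.28
ee_pos: [0.5272, 0.2323, 0.1636]
tool_rot: [[-0.316, 0.949, 0.0], [0.949, 0.316, 0.0], [0.0, 0.001, -1.0]]
ft_force: [-0.6, -0.8, -0.2]
gripper_width: -0.002
gripper_force: 0.0
```

```bash
python3 look.py; cp $(ls -t pics/*|head -1) pics/fin.png
```

```text
t 18.28 tcp_g mm [ -2.2 -11.1 163.6] rot [0.002 1.    0.   ] w -0.002 F [-0.8  -0.54 -0.23] q [ 0.27  0.38 -0.06  1.13  0.    1.52]
0.62 [ 3.6 95.  73.2]
0.59 [-19.5  31.2   8.9]
```

View pics/fin.png

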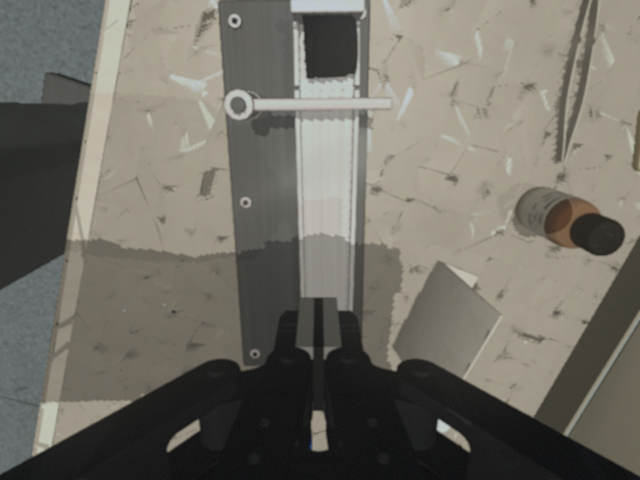

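The blade stands squarely across the gutter from (240,104) to (390,103). The tube is against the stop at (330,45), and the arm is clear.

```bash
python3 -c "
from bench import *
print(hand_in())"
```

```text
the job is handed in; nothing more can be done
None
```

I pushed the tube over the crest to rest against the end stop, swung the keeper squarely across behind it, and handed the job in at about 18 s. The first push attempt jammed on the tube at about 70 N at the wrist before I backed off and turned the tool, and `hand_in` returned no verdict.

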